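# Clamp the weld coupon to the set force

## Task

Lay the bright practice coupon with the three weld beads flat on the copper bar of the welding fixture, its clean end pushed up to the single end pin and its long edge up to the two side pins, and let go of it. Then swing the blue clamp arm back over it as far as its stop, and turn the black cross grip clockwise until the green force tab pops out of the aluminium spring housing; stop there, at most an eighth of a turn further. Leave everything else on the bench where it lies.

Things in the scene. Friction and masses are not known exactly. Their poses are not given: they have to be found in the camera images.
- coupon: The part to clamp: bright ground steel plate, 150 x 50 x 12 mm, 0.6 to 0.75 kg, flat on the bench. Origin: centre of its underside; z up, x along its length to the clean end, which points roughly away from the robot at the start. Three dark weld beads (look only, 2 mm high) run lengthwise over the -x half; the +x end is clean.
- clean_end (a point): Middle of the upper edge of the coupon's clean (+x) end; 75 mm from the coupon's origin along x, 12 mm above its underside.
- bead_end (a point): Middle of the upper edge of the coupon's bead (-x) end.
- fixture: Welding fixture bolted to the bench: grey subplate 210 (x) x 230 (y) x 15 mm. Origin: on the bench top, straight below the clamp pad when the arm is at its stop; z up. In its frame, in mm: side pins at (-100, 31) and (10, 31), end pin at (36, 0), all 12 mm diameter with tops at height 49.
- backing_bar: Copper bar 153 x 44 x 28 mm on which the coupon lies, let into the subplate along the fixture's x; axes as the fixture's, origin at its underside below the clamp pad. Its top is about 40 mm above the bench; bars differ in height by up to 1.2 mm either way, and the gap below the clamp pad with them.
- seat (a point): Point on the bar's top face where the coupon's origin lies when the coupon is fully against all three pins (fixture x = -45 mm, y = 0), its axes then along the fixture's. Beside it, between the side pins, there is room for a gripper finger.
- column (a point): Top of the clamp's vertical column, 32 to 40 mm diameter, 186 mm above the bench, at (0, 130) mm in the fixture's frame: the swing axis of the clamp arm.
- clamp_arm (a joint): Swing of the blue clamp arm about the column, rad: 0 = at its stop, arm pointing to the fixture's -y with the head over the bar; grows counter-clockwise from above to 1.5, the head moving away to the fixture's +x. Starts open (0.9 to 1.3), stays where it is left (friction 0.35 N m). It can be swung by the cross grip, turning the gripper along with the arm, or pushed.
- clamp_head (a point): Centre of the clamp head's top face, 160 mm above the bench, 130 mm from the column's axis (x, y turn with the arm; at its stop they are the fixture's). Head 46 mm diameter, 40 mm high; arm 30 mm wide. Below the head hangs the spindle's aluminium spring housing (52 mm diameter, 40 mm high) with the brass pad (30 mm diameter) at its foot.
- cross_grip: Black four-lobed cross grip over the clamp head: two crossed bars 60 x 22 x 26 mm high with flat lobe ends, to be gripped from above, e.g. across opposite lobe ends (60 mm). Origin: its centre, 200 mm above the bench, 40 mm above the head; x, y along the lobes, z up. It turns about z at a constant height, at 0.2 to 0.3 N m, and stays where it is left.
- spindle_top (a point): Upper end of the keyed steel spindle that passes through the cross grip, at most 11 mm above the grip. Turning the grip clockwise seen from above drives spindle and brass pad down, 2.5 mm per rad. The pad starts 2 to 7.5 mm above the clamped coupon: 2 to 4.3 rad in all until the tab pops out, often more than one grasp.
- spring (a joint): Compression of the springs in the aluminium spring housing, m: 0 while the pad presses nothing, then grows 2.5 mm per rad of the grip; at 0.003 (40 N on the coupon) the tab is released; 0.005 is an eighth of a turn more. If the grip is turned back it falls again.
- tab (a joint): Green force tab in the aluminium spring housing, m: 0 to 0.001 = held in, flush; jumps out to about 0.017 when the set force is reached, and stays out.
- tab_face (a point): Centre of the tab's outer face (26 x 11 mm), on the side of the aluminium spring housing that points to the fixture's +x when the arm is at its stop, 80 to 95 mm above the bench; it sinks with the spindle.
- tee_piece: Bystander: rusty welded T-piece, base 145 x 50 x 8 mm with an upright 40 mm web along its middle; origin at its underside.
- rusty_plate: Bystander: plain rusty plate 140 x 50 x 8 mm; origin at its underside.
- chipping_hammer: Bystander: chipping hammer, 220 mm long, 28 mm high.
- flat_file: Bystander: flat file with wooden handle, 305 mm long, 30 mm high.
- wire_brush: Bystander: wire brush with wooden back, 260 mm long, 32 mm high.
- magnet: Bystander: red arrow-shaped welding magnet, 115 mm long, 18 mm high.
- pliers: Bystander: pliers with red handles, 220 mm long, 14 mm high.
- rod_pot: Bystander: round steel pot, 80 mm diameter, 120 mm high, with welding rods standing in it to 260 mm.
Mind the look-alikes: they are no part of the job. Of the things shaped like the coupon, the steel one is meant.

How it is judged (in metres and radians):
On the way, in this order (a step that is already met when the one before it is completed fails the run):
1. the coupon lies flat on the copper bar against the pins, let go (x of clean_end in the frame of fixture between 0.025 and 0.032 m and y of clean_end in the frame of fixture between -0.005 and 0.003 m and y of bead_end in the frame of fixture between -0.005 and 0.003 m and angle between coupon's own z axis and vertical below 0.03 rad and z of coupon in the frame of backing_bar between 0.026 and 0.03 m and contact force between the fingers and coupon below 0.1 N), for 0.2 s.
2. the clamp arm is back at its stop over the coupon (x of clean_end in the frame of fixture between 0.025 and 0.032 m and y of clean_end in the frame of fixture between -0.005 and 0.003 m and y of bead_end in the frame of fixture between -0.005 and 0.003 m and angle between coupon's own z axis and vertical below 0.03 rad and z of coupon in the frame of backing_bar between 0.026 and 0.03 m and value of joint clamp_arm below 0.05 rad), for 0.1 s.
3. the screw is tightened on the coupon and the tab has popped out (all of step 2 and value of joint tab above 0.012 m and value of joint spring between 0.0024 and 0.00505 m), for 0.1 s.
At the end, for the whole second after the job is handed in: Coupon flat on the copper bar (0.03 rad), its clean end within 5 mm of the end pin, both ends within 5 mm of the side pins' line; clamp arm at its stop (under 0.05 rad); tab out (over 12 mm) with the clamp still pressing at the set force (spring lift 2.4 to 5 mm); all at rest (all of step 3 and linear speed of coupon below 0.01 m/s); the robot touches nothing.
It fails at once if the screw is overtightened: more than an eighth of a turn past the point where the tab pops out (value of joint spring above 0.00505 m).
It fails at once if another thing on the bench is shifted by more than 30 mm (distance of any of tee_piece, rusty_plate, chipping_hammer, flat_file, wire_brush, magnet, pliers, rod_pot from where it was at the start of the episode above 0.03 m).
It also fails if it takes over 72 s, if anything falls off the work surface, if the arm or the gripper's body presses on something with over 40 N, if the wrist force passes 120 N, or if a joint passes its speed limit or range.

## Robot

A 6-joint arm with a two-finger parallel gripper is mounted at the origin on the work surface. World frame = base frame: x ahead of the robot, y to its left, z up, the work surface at z = 0. Lengths are in mm, angles in rad, forces in N, time in s.
With the tool pointing down it reaches from about 300 to 775 mm from the base axis. Payload 14.6 kg.
Tool frame: the origin (TCP) lies on the centre line of the jaws, within the pads' length; the fingertips stand 22 mm ahead of it and the grasp point (between the pads) lies 3 mm ahead of it (manip.tcp_to_tips is the distance from the TCP to the fingertips, in mm); z points along the fingers, y is the direction in which the jaws open and shut (so a half turn about z gives the same grasp; the last joint's range is limited). The gripper opens to 94 mm and grips with 3 to 60 N. Pads are 16 mm wide; open, the fingers measure 119 mm over their backs; the gripper's body (75 mm by 177 mm) begins 78 mm behind the grasp point.
Start: joints at [1.103, 0.3, 1.521, -0, 1.321, -0.067], TCP at [214.582, 506.403, 227.446] pointing down, gripper open.
Joint ranges: [-3.03, 3.03], [-0.79, 2.21], [0.23, 2.52], [-1.04, 4.18], [0, 3.07], [-2.55, 2.55]. Speed limits (rad/s): [2.22, 2.22, 2.57, 3.14, 3.14, 3.14].

## Interface

Orientations are given as [roll, pitch, yaw] about the fixed x, y, z axes, in that order (R = Rz(yaw) Ry(pitch) Rx(roll)).
In Python, from cell import manip, vision, workorder gives the robot as it stands.
- The arm moves only by the tool carry_out, never from a script. Its argument "deltas" is a list of rows, each a list of 3 entries, a list of its own where there are three numbers: the shift along the tool's x, y, z in cm, then the turn about the tool's z in degrees, then the opening, from 0 (shut) to 1 (fully open). A call has 1 to 20 rows; each row shifts and turns the commanded pose from where the row before left it, along the tool's axes as they then stand; what a row does not reach is not made up. A row lasts 1/12 s, in which the tool goes at most 41.7 mm and 7.16 degrees, less where a joint would pass 70% of its speed; a pose out of reach is approached as far as the arm can. A call with a gripper value outside its range is refused whole. The fingers move at their own pace and stop on an object; "grip_force" is the grip in N (left out, the last holds). Time passes only in rows, so rows that do not move let the fingers close. It gives the time, the measured TCP pose, the force and the opening at its end, in the units of the state.
- manip.read_state(): the state, without advancing time (a new reading comes with each control period).
- vision.camera(name): name is "scene" or "top" or "wrist"; returns (picture, depth): 384x512x3 uint8, red, green, blue; 384x512 float32, mm along the optical axis (not along the pixel's ray), 0 where there is no reading.
- vision.calibration(name): a dict with "mtx" (3x3 intrinsics, pixels), "eye" and "orientation" of the camera in the world. Camera axes: x right, y down, z forward; pixel columns grow to the right and rows downward; lengths in mm; the calibration is good to about 2 mm. The wrist camera is an equidistant fisheye: a pixel r from the principal point sees the ray r / f radians off the axis. A picture is of the moment at which its call begins: read the wrist's pose just before it. calibration takes no time and is no camera call; for the wrist camera it gives the pose at the moment of the call.
- workorder.sign_off(): hands the job in, once; it reports no verdict.
The state is a dict: "clock": time; "joints": joint angles; "qd": joint speeds; "effort": joint torques, N m; "eef_pos": TCP position; "eef_rot": TCP orientation; "wrist_force": force on the tool from outside, world axes, zero at the start; "moment": the same for the moment, N m; "finger_gap": finger opening in mm.
Only numpy, scipy, OpenCV 4.12 (cv2) and the standard library are available. Lean on these libraries where they do the work, as an engineer would, in place of code of your own. Each camera call takes 0.05 s, during which the arm holds its last target.

## Working session

There is one attempt and no reset: what is moved stays moved. The work goes in short steps, Python scripts to look and compute and a tool call to move; the robot and the scene stay as the last step left them, time stands still between calls to the robot, and variables do not carry over. Pictures are saved under pics/ and viewed, and the job is handed in when it is done.

Besides the shell and the picture viewer there is one more tool, called after ">>>" by a JSON object that holds its "api" and its "payload", one argument or row to a line. carry_out: Moves the arm, as the interface text tells. Its arguments: {"type":"object","properties":{"deltas":{"type":"array","items":{"type":"array"}},"grip_force":{"type":"number"}},"required":["deltas"]}

```bash
ls; mkdir -p pics
python3 - <<'E'
from cell import manip, vision, workorder
import cv2,numpy as np
print(manip.read_state())
for n in ["scene","top","wrist"]:
    c=vision.calibration(n);print(n,c)
    im,d=vision.camera(n)
    cv2.imwrite(f"pics/{n}0.png",im[:,:,::-1]);np.save(f"pics/{n}0.npy",d);np.save(f"pics/{n}0im.npy",im)
E
```

```text
pics
{'clock': 0.0, 'joints': array([ 1.10336918e+00,  3.00427370e-01,  1.52160573e+00, -3.89472262e-06,
        1.32070257e+00, -6.65951283e-02]), 'qd': array([ 4.96100936e-04,  3.87319271e-05, -1.41566409e-03, -9.95760045e-05,
        7.32823941e-04, -6.29197362e-04]), 'effort': array([ 1.18653523e-03, -5.31797898e+01, -3.52743816e+01,  7.08540785e-02,
        2.43704132e-02, -1.60644604e-04]), 'eef_pos': array([214.49038324, 506.18237182, 226.89987841]), 'eef_rot': array([-3.14045192e+00, -7.22991747e-05,  2.74076156e+00]), 'wrist_force': array([-0.55027469,  0.35525473, -0.59372772]), 'moment': array([-0.01323219, -0.00374933, -0.01698343]), 'finger_gap': 94.0173914961949}
scene {'mtx': array([[396.98550841,   0.        , 249.17848826],
       [  0.        , 396.98550841, 192.88358398],
       [  0.        ,   0.        ,   1.        ]]), 'eye': array([1245.52992157,  -37.7722563 , 1301.88984296]), 'orientation': array([-2.58626853, -0.00726494,  1.47891147])}
top {'mtx': array([[459.79009783,   0.        , 253.40098084],
       [  0.        , 459.79009783, 189.68360204],
       [  0.        ,   0.        ,   1.        ]]), 'eye': array([ 235.97325326,   22.79361387, 1845.49916721]), 'orientation': array([-2.96667953, -0.01022879, -1.55638425])}
wrist {'mtx': array([[297.31863964,   0.        , 254.86934963],
       [  0.        , 297.31863964, 188.84829964],
       [  0.        ,   0.        ,   1.        ]]), 'eye': array([144.34757452, 536.47790286, 384.91406054]), 'orientation': array([2.87545731e+00, 6.79890887e-04, 1.16833853e+00])}
```

View pics/scene0.png

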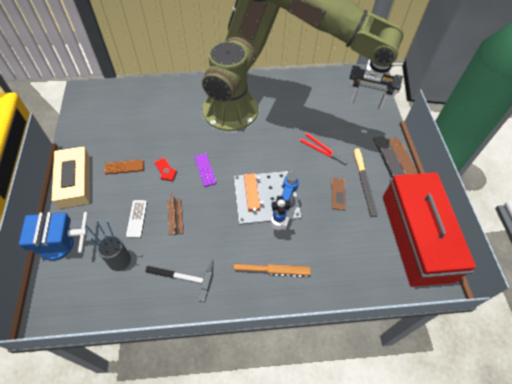

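View pics/top0.png

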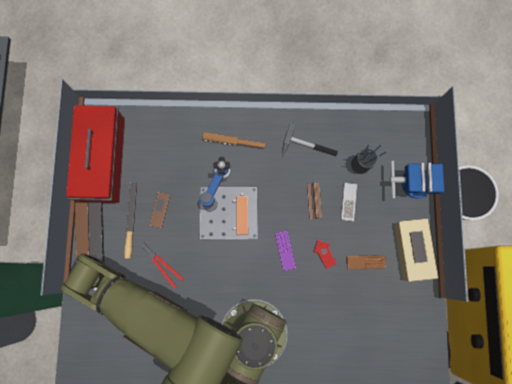

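View pics/wrist0.png

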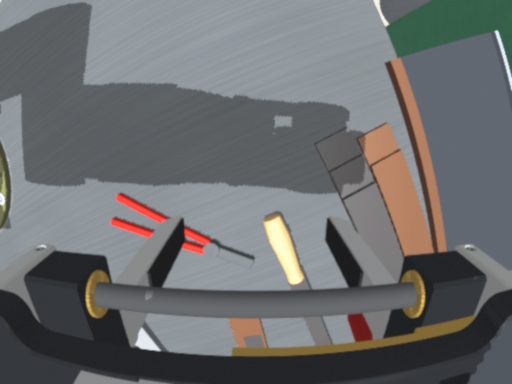

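Run:
```python
import cv2,numpy as np
a=cv2.imread("pics/top0.png");s=cv2.imread("pics/scene0.png")
c1=cv2.resize(a[170:280,270:400],None,fx=6,fy=5.4,interpolation=cv2.INTER_CUBIC)
cv2.imwrite("pics/c1.png",c1)
cv2.imwrite("pics/c2.png",cv2.resize(a[145:255,180:280],None,fx=6,fy=5.4,interpolation=cv2.INTER_CUBIC))
cv2.imwrite("pics/c3.png",cv2.resize(s[140:250,90:230],None,fx=5.5,fy=5.4,interpolation=cv2.INTER_CUBIC))
cv2.imwrite("pics/c4.png",cv2.resize(s[160:240,220:320],None,fx=7,fy=7,interpolation=cv2.INTER_CUBIC))
```

```text
(no output)
```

View pics/c1.png

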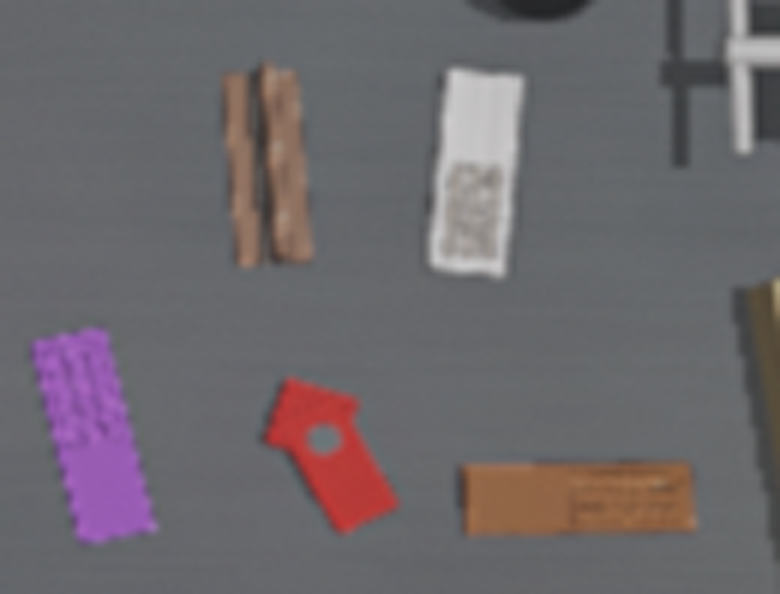

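View pics/c2.png

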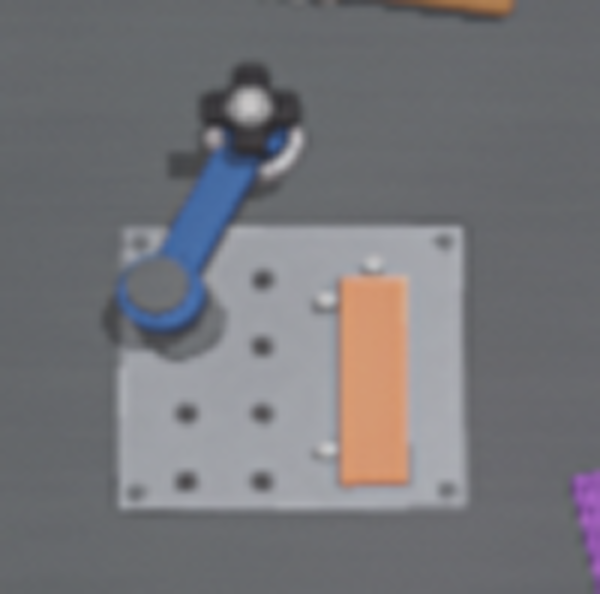

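View pics/c3.png

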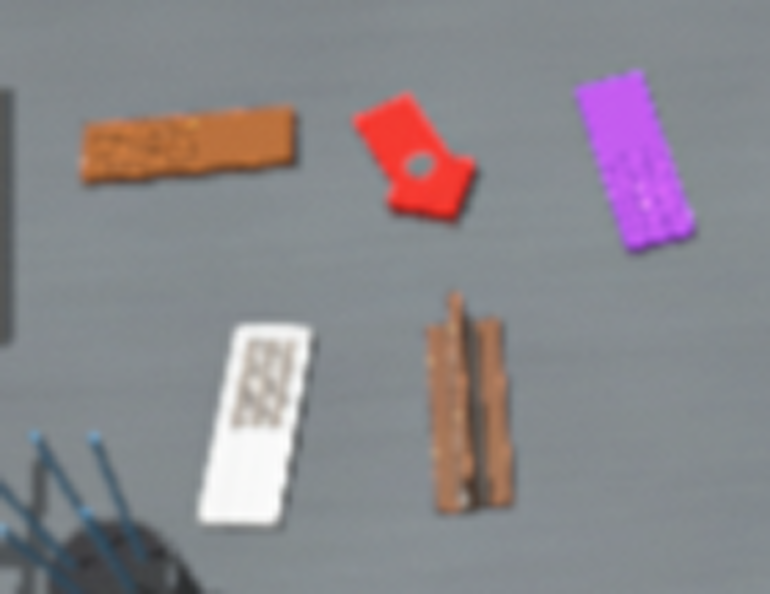

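View pics/c4.png

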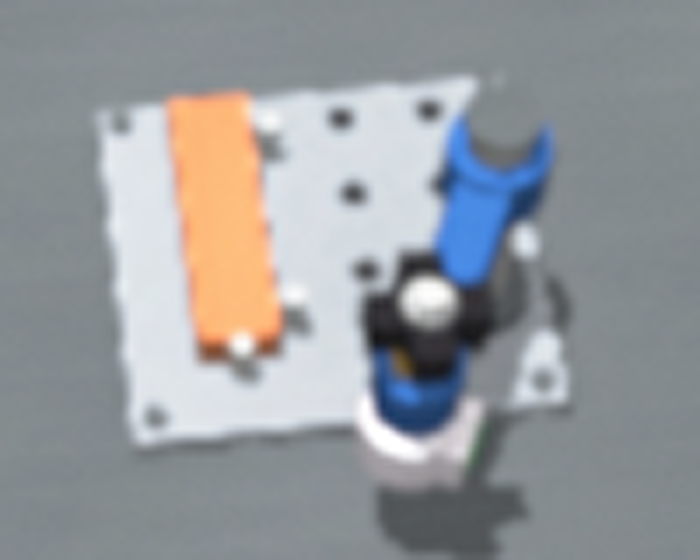

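Look-alikes in the top view, all flat bars with three beads: a bright/white one at (349,202), a purple one at (285,251) and a copper-brown one at (366,262). The T-piece (314,200) and the rusty plate (160,210) have no beads. The bright steel one at (349,202) fits the description. The crop shows its beads on the robot-side half and its clean end pointing away from the robot.

```bash
cat > h.py <<'E'
import numpy as np,cv2
from scipy.spatial.transform import Rotation as Ro
from cell import manip,vision
def R(o): return Ro.from_euler('xyz',o).as_matrix()
def ray(cal,uv,fish=False):
    K=cal['mtx'];uv=np.atleast_2d(uv).astype(float)
    x=(uv[:,0]-K[0,2])/K[0,0];y=(uv[:,1]-K[1,2])/K[1,1]
    if fish:
        r=np.hypot(x,y);s=np.where(r>1e-9,np.sin(r)/np.maximum(r,1e-9),1)
        d=np.c_[x*s,y*s,np.cos(r)]
    else: d=np.c_[x,y,np.ones_like(x)]
    return d@R(cal['orientation']).T
def onz(cal,uv,z,fish=False):
    d=ray(cal,uv,fish);e=cal['eye'];return e+d*((z-e[2])/d[:,2])[:,None]
def proj(cal,P,fish=False):
    K=cal['mtx'];p=(np.atleast_2d(P)-cal['eye'])@R(cal['orientation'])
    if fish:
        rr=np.hypot(p[:,0],p[:,1]);t=np.arctan2(rr,p[:,2]);q=p[:,:2]/np.maximum(rr,1e-9)[:,None]*t[:,None]
    else: q=p[:,:2]/p[:,2:]
    return q*[K[0,0],K[1,1]]+K[:2,2]
def snap(n,tag):
    cal=vision.calibration(n);im,d=vision.camera(n)
    cv2.imwrite(f"pics/{tag}.png",im[:,:,::-1]);np.savez(f"pics/{tag}.npz",im=im,d=d,**cal);return cal,im,d
def rect(mask,cal,z,fish=False,up=1):
    cs,_=cv2.findContours(mask.astype(np.uint8)*255,cv2.RETR_EXTERNAL,cv2.CHAIN_APPROX_NONE)
    c=max(cs,key=cv2.contourArea)[:,0]
    P=onz(cal,c,z,fish)[:,:2].astype(np.float32)
    r=cv2.minAreaRect(P);return r,cv2.contourArea(c),c.mean(0)
E
python3 - <<'E'
from h import *
for n in ['top','scene']:
    cal=vision.calibration(n);im=np.load(f'pics/{n}0im.npy').astype(int);d=np.load(f'pics/{n}0.npy')
    r,g,b=im[...,0],im[...,1],im[...,2]
    hsv=cv2.cvtColor(im.astype(np.uint8),cv2.COLOR_RGB2HSV)
    H,W=r.shape;vv,uu=np.mgrid[:H,:W]
    if n=='top': roi=(uu>335)&(uu<365)&(vv>175)&(vv<228);roib=(uu>180)&(uu<262)&(vv>183)&(vv<245)
    else: roi=(uu>118)&(uu<152)&(vv>195)&(vv<242);roib=(uu>232)&(uu<270)&(vv>165)&(vv<218)
    m=cv2.morphologyEx(((np.minimum(np.minimum(r,g),b)>150)&roi).astype(np.uint8),cv2.MORPH_CLOSE,np.ones((7,7)))
    print(n,'coupon',rect(m,cal,12))
    mb=(r>b+50)&(r>170)&roib
    print('bar',rect(mb,cal,40))
    if n=='top':
        mp=(r>140)&(abs(r-b)<30)&(uu>185)&(uu<275)&(vv>180)&(vv<250);print('plate',rect(cv2.morphologyEx(mp.astype(np.uint8),cv2.MORPH_CLOSE,np.ones((15,15))),cal,15))
E
```

```text
top coupon (((518.8449096679688, -377.829833984375), (49.44594192504883, 149.24253845214844), 83.9797592163086), 402.5, array([348.98924731, 201.30107527]))
bar (((453.5977478027344, 52.61756896972656), (150.94168090820312, 39.74831008911133), 0.9645660519599915), 377.5, array([241.94623656, 215.21505376]))
plate (((466.2252197265625, 107.23162841796875), (205.7973175048828, 228.11856079101562), 0.932854413986206), 2592.0, array([227.22457627, 211.61864407]))
scene coupon (((518.6690673828125, -379.025390625), (54.760009765625, 157.98751831054688), 83.80868530273438), 513.5, array([135.93939394, 218.14141414]))
bar (((455.85284423828125, 52.530906677246094), (157.53683471679688, 46.911705017089844), 1.2491250038146973), 390.5, array([251.35955056, 190.71910112]))
```

Run:
```python
from h import *
for n,(u0,u1,v0,v1) in {'top':(345,385,140,180),'scene':(80,135,215,275)}.items():
    cal=vision.calibration(n);d=np.load(f'pics/{n}0.npy')
    vv,uu=np.mgrid[v0:v1,u0:u1];uv=np.c_[uu.ravel(),vv.ravel()]
    z=d[v0:v1,u0:u1].ravel();P=cal['eye']+ray(cal,uv)*z[:,None]
    P=P[(z>0)]
    for a,b in((60,130),(130,200),(200,290)):
        q=P[(P[:,2]>a)&(P[:,2]<b)]
        if len(q):print(n,a,len(q),q.min(0).round(),q.max(0).round())
cal=vision.calibration('top');im=np.load('pics/top0im.npy').astype(int)
for z in (186,160,200,213):print(z)
# column grey disc, head, etc from crop c2 pixel -> full: u=180+x/6, v=145+y/5.4
for nm,x,y,z in [('col',160,285,186),('spindle',250,105,220),('endpin',373,264,49),('pinA',325,299,49),('pinB',325,450,49)]:
    print(nm,onz(cal,[180+x/6-.4,145+y/5.4-.4],z).round(1))
```

```text
top 60 361 [ 636. -468.   60.] [ 714. -388.  130.]
top 130 48 [ 642. -457.  130.] [ 699. -394.  200.]
top 200 33 [ 648. -463.  205.] [ 699. -397.  264.]
scene 60 760 [ 537. -544.   60.] [ 718. -388.  130.]
scene 130 91 [ 655. -456.  131.] [ 699. -400.  199.]
scene 200 91 [ 649. -462.  201.] [ 701. -394.  268.]
186
160
200
213
col [[498.2 181.7 186. ]]
spindle [[615.9 128.1 220. ]]
endpin [[537.6  54.9  49. ]]
pinA [[511.2  86.   49. ]]
pinB [[400.6  83.5  49. ]]
```

>>> {"api": "carry_out", "payload": {
  "deltas": [
    [[0, 0, -3.5], -5.6, 1],
    [[0, 0, -3.5], -5.6, 1],
    [[0, 0, -3.5], -5.7, 1],
    [[-1.94, -3.0, 0], 0, 1],
    [[-1.94, -3.0, 0], 0, 1],
    [[-1.94, -3.0, 0], 0, 1],
    [[-1.94, -3.0, 0], 0, 1],
    [[-1.94, -3.0, 0], 0, 1],
    [[-1.94, -3.0, 0], 0, 1],
    [[-1.94, -3.0, 0], 0, 1],
    [[-1.94, -3.0, 0], 0, 1],
    [[-1.94, -3.0, 0], 0, 1],
    [[-1.94, -3.0, 0], 0, 1],
    [[-1.94, -3.0, 0], 0, 1],
    [[-1.94, -3.0, 0], 0, 1],
    [[-1.94, -3.0, 0], 0, 1],
    [[-1.94, -3.0, 0], 0, 1],
    [[0, 0, 0], 0, 1],
    [[0, 0, 0], 0, 1]
  ]
}}

```text
clock: 1.73
eef_pos: [440.6, 58.9, 332.0]
eef_rot: [-3.142, -0.001, 3.033]
wrist_force: [-0.2, 0.6, 0.5]
finger_gap: 93.6
```

Run:
```python
from h import *
cal,im,d=snap('wrist','w1');print(cal['eye'],cal['orientation'])
cv2.imwrite('pics/w1b.png',cv2.resize(im[:,:,::-1],(800,600)))
```

```text
[364.89356788  67.5178025  490.06264855] [ 2.87628455e+00 -1.24842793e-04  1.46024428e+00]
```

View pics/w1b.png

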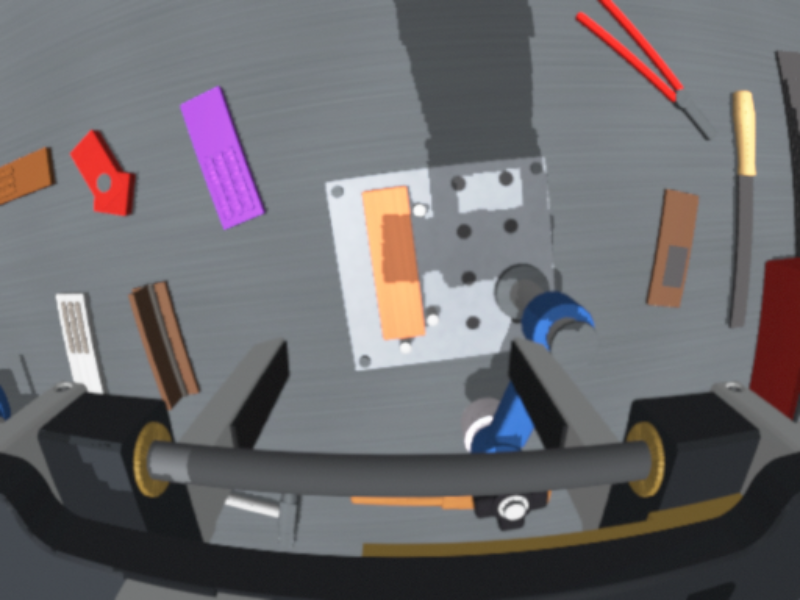

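The wrist view shows the whole fixture. The copper bar runs from (385,190) to (405,335) in the enlarged picture, with the side pin tops at (420,210) and (432,320) and the end pin at (405,347). The blue arm is open to the right.

Run:
```python
from h import *
z=np.load('pics/w1.npz');cal={k:z[k] for k in('mtx','eye','orientation')};im=z['im'].astype(int);d=z['d']
r,b=im[...,0],im[...,2]
vv,uu=np.mgrid[:384,:512]
pts=[]
for nm,x,y in [('B',420,210),('A',432,320),('E',405,347)]:
    u0,v0=x/1.5625,y/1.5625
    mn=im.min(2);roi=(abs(uu-u0)<8)&(abs(vv-v0)<8)
    w=np.clip(mn-205,0,None)*roi*(abs(r-b)<25)
    uv=[(uu*w).sum()/w.sum(),(vv*w).sum()/w.sum()]
    p=onz(cal,uv,49,True)[0];pts.append(p);print(nm,np.round(uv,1),p.round(1),(w>0).sum())
mb=(r>b+40)&(uu>225)&(uu<280)&(vv>115)&(vv<220)
mb=cv2.morphologyEx(mb.astype(np.uint8),cv2.MORPH_CLOSE,np.ones((3,3)))
print(rect(mb,cal,40,True)[:2])
cv2.imwrite('pics/w1c.png',cv2.resize(im[100:245,200:365,::-1].astype(np.uint8),None,fx=4.8,fy=4,interpolation=cv2.INTER_CUBIC))
```

```text
B [268.4 133.5] [401.9  83.6  49. ] 72
A [276.8 205.2] [514.1  85.5  49. ] 81
E [258.7 223.6] [541.8  54.2  49. ] 180
(((455.5995178222656, 53.324920654296875), (154.74667358398438, 45.219478607177734), 1.2936978340148926), 2678.5)
```

View pics/w1c.png

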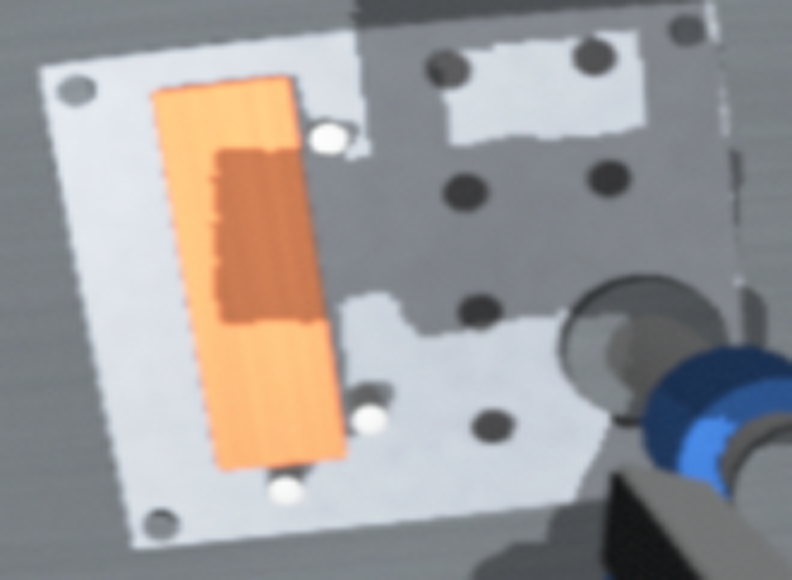

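>>> {"api": "carry_out", "payload": {
  "deltas": [
    [[-0.93, -3.55, 0.4], 0, 1],
    [[-0.93, -3.55, 0.4], 0, 1],
    [[-0.93, -3.55, 0.4], 0, 1],
    [[-0.93, -3.55, 0.4], 0, 1],
    [[-0.93, -3.55, 0.4], 0, 1],
    [[-0.93, -3.55, 0.4], 0, 1],
    [[-0.93, -3.55, 1.0], 0, 1],
    [[-0.93, -3.55, 1.0], 0, 1],
    [[-0.93, -3.55, 1.0], 0, 1],
    [[-0.93, -3.55, 1.4], 0, 1],
    [[-0.93, -3.55, 1.4], 0, 1],
    [[-0.93, -3.55, 1.4], 0, 1],
    [[0, 0, 0], 0, 1],
    [[0, 0, 0], 0, 1]
  ]
}}

```text
clock: 2.95
eef_pos: [506.6, -374.9, 234.7]
eef_rot: [3.14, -0.002, 3.036]
wrist_force: [0.1, 0.8, 0.3]
finger_gap: 93.9
```

Run:
```python
from h import *
print(manip.read_state()['eef_pos'])
cal,im,d=snap('wrist','w2')
cv2.imwrite('pics/w2b.png',cv2.resize(im[:,:,::-1],(800,600)))
```

```text
[ 506.57899707 -374.93580456  234.70601096]
```

View pics/w2b.png

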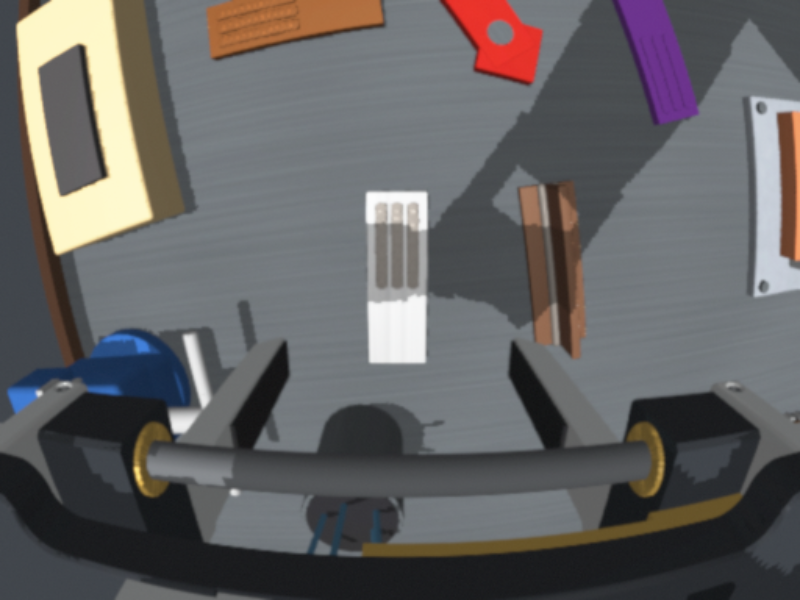

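Run:
```python
from h import *
z=np.load('pics/w2.npz');cal={k:z[k] for k in('mtx','eye','orientation')};im=z['im'].astype(int)
cv2.imwrite('pics/w2c.png',cv2.resize(im[115:240,220:290,::-1].astype(np.uint8),None,fx=6,fy=4.8,interpolation=cv2.INTER_CUBIC))
r,b=im[...,0],im[...,2]
print(im[150:240:10,253].tolist(),im[180,228:280:3].tolist())
```

```text
[[123, 117, 112], [120, 114, 109], [118, 114, 109], [116, 111, 106], [171, 172, 172], [246, 246, 246], [244, 245, 245], [242, 243, 243], [241, 242, 241]] [[116, 121, 126], [116, 121, 126], [120, 125, 128], [170, 170, 171], [139, 138, 137], [119, 113, 108], [114, 110, 105], [154, 154, 154], [116, 111, 107], [116, 111, 106], [146, 146, 145], [119, 116, 112], [118, 113, 109], [132, 129, 127], [169, 169, 169], [106, 107, 109], [71, 75, 78], [72, 76, 78]]
```

View pics/w2c.png

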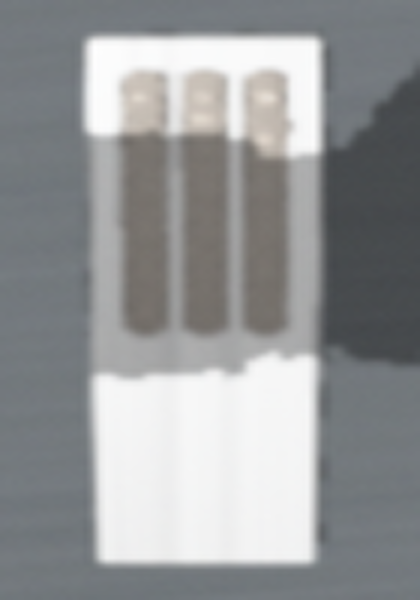

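The crop confirms the bright steel coupon, with three beads at the robot-side end and a clean far end.

Run:
```python
from h import *
z=np.load('pics/w2.npz');cal={k:z[k] for k in('mtx','eye','orientation')};im=z['im'].astype(int)
H,W=384,512;vv,uu=np.mgrid[:H,:W]
m=((im.min(2)>133)&(uu>225)&(uu<285)&(vv>117)&(vv<236)).astype(np.uint8)
m=cv2.morphologyEx(m,cv2.MORPH_CLOSE,np.ones((9,9)))
r,a,c=rect(m,cal,12,True);print(r,a);print(cv2.boxPoints(r))
s=manip.read_state();print(s['eef_pos'],s['eef_rot'])
c=np.array([[85,37],[322,37],[316,563],[97,563]])
P=onz(cal,c/[6,4.8]+[220,115]-.4,12,True);print(P.round(1))
```

```text
((520.3856811523438, -377.66497802734375), (52.2118034362793, 150.48558044433594), 83.89066314697266) 4140.0
[[ 442.79187 -395.6148 ]
 [ 592.42285 -411.63043]
 [ 597.9795  -359.71515]
 [ 448.3485  -343.69952]]
[ 506.8502653  -374.12549165  236.10868248] [ 3.14091010e+00 -6.88719500e-04  3.03663976e+00]
[[ 443.3 -394.4   12. ]
 [ 448.8 -344.4   12. ]
 [ 597.8 -359.7   12. ]
 [ 592.3 -410.3   12. ]]
```

>>> {"api": "carry_out", "payload": {
  "deltas": [
    [[-1.4, -0.2, 1.0], 0, 1],
    [[0, 0, 3.5], 0, 1],
    [[0, 0, 3.5], 0, 1],
    [[0, 0, 3.5], 0, 1],
    [[0, 0, 3.5], 0, 1],
    [[0, 0, 3.2], 0, 1],
    [[0, 0, 1.2], 0, 1],
    [[0, 0, 0.6], 0, 1],
    [[0, 0, 0], 0, 1],
    [[0, 0, 0], 0, 1]
  ]
}}

```text
clock: 3.83
eef_pos: [521.1, -378.9, 38.8]
eef_rot: [-3.14, 0.002, 3.036]
wrist_force: [0.5, -0.3, 0.7]
finger_gap: 94.2
```

>>> {"api": "carry_out", "payload": {
  "deltas": [
    [[0, 0.1, 0.8], 0, 1],
    [[0, 0, 0.55], 0, 1],
    [[0, 0, 0], 0, 0.4],
    [[0, 0, 0], 0, 0.3],
    [[0, 0, 0], 0, 0.3],
    [[0, 0, 0], 0, 0.3],
    [[0, 0, 0], 0, 0.3],
    [[0, 0, 0], 0, 0.3],
    [[0, 0, 0], 0, 0.3]
  ],
  "grip_force": 40
}}

```text
clock: 4.58
eef_pos: [520.1, -377.9, 23.1]
eef_rot: [-3.142, 0.0, 3.036]
wrist_force: [0.3, -0.2, -0.6]
finger_gap: 51.0
```

>>> {"api": "carry_out", "payload": {
  "deltas": [
    [[0, 0, -1.0], 0, 0.3],
    [[0, 0, -2.5], 0, 0.3],
    [[0, 0, -3.4], -2.4, 0.3],
    [[0, 0, -3.4], -2.4, 0.3],
    [[0, 0, -3.3], -2.4, 0.3],
    [[0.37, 2.5, 0], 0, 0.3],
    [[0.37, 2.8, 0], 0, 0.3],
    [[0.37, 3.0, 0], 0, 0.3],
    [[0.37, 3.0, 0], 0, 0.3],
    [[0.37, 3.0, 0], 0, 0.3],
    [[0.37, 3.0, 0], 0, 0.3],
    [[0.37, 3.0, 0], 0, 0.3],
    [[0.37, 3.0, 0], 0, 0.3],
    [[0.37, 3.0, 0], 0, 0.3],
    [[0.37, 3.0, 0], 0, 0.3],
    [[0.37, 3.0, 0], 0, 0.3],
    [[0.37, 3.0, 0], 0, 0.3],
    [[0.37, 3.0, 0], 0, 0.3],
    [[0.37, 2.5, 0], 0, 0.3],
    [[0.37, 2.0, 0], 0, 0.3]
  ]
}}

```text
clock: 6.25
eef_pos: [455.2, 50.8, 159.1]
eef_rot: [3.141, -0.001, -3.121]
wrist_force: [0.6, -0.1, -7.1]
finger_gap: 49.8
```

Run:
```python
from h import *
cal,im,d=snap('wrist','w3');s=manip.read_state();print(s['eef_pos'],s['eef_rot'],s['wrist_force'],s['finger_gap'])
cv2.imwrite('pics/w3b.png',cv2.resize(im[:,:,::-1],(800,600)))
```

```text
[454.67324636  52.88110208 159.09947558] [ 3.14046602e+00 -1.01159407e-03 -3.12005364e+00] [ 0.03717091  2.05649477 -6.65492384] 49.36581969160713
```

View pics/w3b.png

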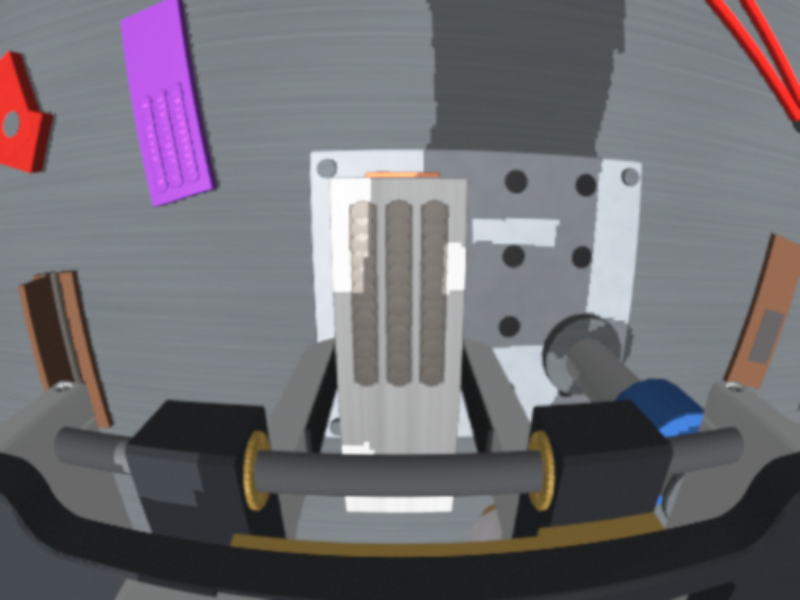

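Run:
```python
from h import *
z=np.load('pics/w3.npz');cal={k:z[k] for k in('mtx','eye','orientation')};im=z['im']
c=np.array([[331,180],[467,179],[452,510],[346,511]])/1.5625-.2
zz=159.1-23.1+12
P=onz(cal,c,zz,True);print(P.round(1),P.mean(0))
s=manip.read_state();print(s['eef_pos'],s['clock'])
l=(P[0]+P[1])/2;f=(P[2]+P[3])/2;print(l,f,np.degrees(np.arctan2(*(f-l)[[1,0]])))
```

```text
[[382.2  25.1 148. ]
 [380.9  74.4 148. ]
 [529.8  77.7 148. ]
 [531.4  27.5 148. ]] [456.07342921  51.17358585 148.        ]
[454.67324636  52.88110208 159.09947558] 6.3
[381.51976092  49.73959569 148.        ] [530.62709751  52.60757601 148.        ] 1.1019102891788262
```

>>> {"api": "carry_out", "payload": {
  "deltas": [
    [[0.17, -0.23, 1.5], 0, 0.3],
    [[0, 0, 2.5], 0, 0.3],
    [[0, 0, 2.5], 0, 0.3],
    [[0, 0, 1.8], 0, 0.3],
    [[0, 0, 0.8], 0, 0.3],
    [[0, 0, 0.1], 0, 0.3],
    [[0, 0, 0], 0, 0.3],
    [[0, 0, 0], 0, 0.3],
    [[0, 0, 0], 0, 0.3]
  ]
}}

```text
clock: 7.05
eef_pos: [455.1, 46.7, 68.1]
eef_rot: [3.142, 0.002, -3.122]
wrist_force: [0.1, 0.4, -6.7]
finger_gap: 50.0
```

Run:
```python
from h import *
s=manip.read_state();print(s['eef_pos'],s['eef_rot'],s['wrist_force'],s['finger_gap'])
cal,im,d=snap('wrist','w4')
cv2.imwrite('pics/w4b.png',cv2.resize(im[:,:,::-1],(800,600)))
```

```text
[455.07697686  46.67421812  68.09910458] [ 3.14158671e+00  1.88482780e-03 -3.12178567e+00] [ 0.1039962   0.35031097 -6.69857641] 49.973570669122175
```

View pics/w4b.png

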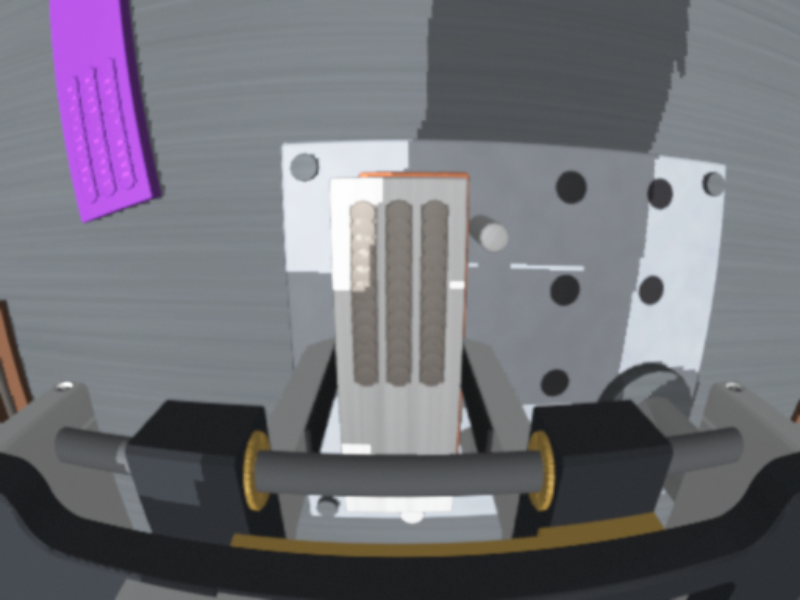

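>>> {"api": "carry_out", "payload": {
  "deltas": [
    [[0, 0, 0.35], 0, 0.3],
    [[0, 0, 0.1], 0, 0.3],
    [[0, 0, 0.05], 0, 0.3],
    [[0, 0, 0], 0, 0.3],
    [[0, 0, 0], 0, 0.3]
  ]
}}

```text
clock: 7.52
eef_pos: [455.1, 46.7, 63.7]
eef_rot: [-3.142, 0.002, -3.122]
wrist_force: [-9.4, -0.8, 19.4]
finger_gap: 49.5
```

>>> {"api": "carry_out", "payload": {
  "deltas": [
    [[0, 0, -0.05], 0, 0.3],
    [[0, 0.1, 0], 0, 0.3],
    [[0, 0.1, 0], 0, 0.3],
    [[0, 0, 0], 0, 0.3],
    [[0, 0, 0], 0, 0.3]
  ]
}}

```text
clock: 7.93
eef_pos: [455.3, 47.9, 63.8]
eef_rot: [-3.14, 0.002, -3.122]
wrist_force: [-3.2, -9.1, 10.4]
finger_gap: 49.7
```

>>> {"api": "carry_out", "payload": {
  "deltas": [
    [[0, 0, -0.04], 0, 0.3],
    [[0, 0.1, 0], 0, 0.3],
    [[0, 0, 0], 0, 0.3],
    [[0, 0, 0], 0, 0.3]
  ]
}}

```text
clock: 8.27
eef_pos: [455.3, 49.2, 63.7]
eef_rot: [-3.141, 0.002, -3.122]
wrist_force: [-0.7, -6.6, 4.2]
finger_gap: 49.4
```

Run:
```python
from h import *
cal,im,d=snap('wrist','w5')
cv2.imwrite('pics/w5b.png',cv2.resize(im[100:345,180:345,::-1],None,fx=4,fy=2.4,interpolation=cv2.INTER_CUBIC))
```

```text
(no output)
```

View pics/w5b.png

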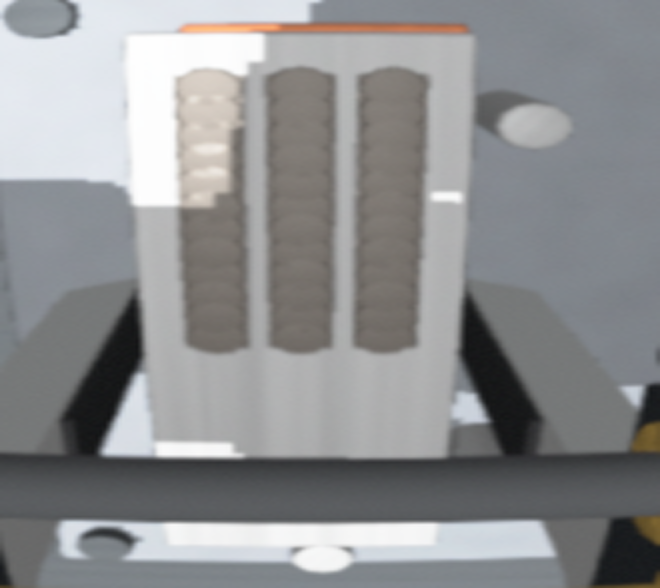

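>>> {"api": "carry_out", "payload": {
  "deltas": [
    [[0, 0.1, -0.01], 0, 0.3],
    [[0, 0.1, 0], 0, 0.3],
    [[0, 0.05, 0], 0, 0.3],
    [[0, 0, 0], 0, 0.3],
    [[0, 0, 0], 0, 0.3]
  ]
}}

```text
clock: 8.73
eef_pos: [455.2, 51.8, 63.8]
eef_rot: [-3.141, 0.002, -3.122]
wrist_force: [-0.5, -6.0, 2.6]
finger_gap: 49.6
```

>>> {"api": "carry_out", "payload": {
  "deltas": [
    [[0, 0.08, 0], 0, 0.3],
    [[0, 0, 0], 0, 0.3],
    [[0, 0, 0], 0, 0.3]
  ]
}}

```text
clock: 8.98
eef_pos: [455.2, 52.5, 63.8]
eef_rot: [-3.141, 0.002, -3.122]
wrist_force: [0.3, -5.8, 3.3]
finger_gap: 49.3
```

>>> {"api": "carry_out", "payload": {
  "deltas": [
    [[0, 0.06, 0], 0, 0.3],
    [[0, 0, 0], 0, 0.3],
    [[0, 0, 0], 0, 0.3]
  ]
}}

```text
clock: 9.23
eef_pos: [455.2, 53.0, 63.8]
eef_rot: [-3.141, 0.002, -3.121]
wrist_force: [0.2, -7.2, 2.3]
finger_gap: 49.3
```

>>> {"api": "carry_out", "payload": {
  "deltas": [
    [[0, 0.06, 0], 0, 0.3],
    [[0, 0, 0], 0, 0.3],
    [[0, 0, 0], 0, 0.3]
  ]
}}

```text
clock: 9.48
eef_pos: [455.2, 53.2, 63.8]
eef_rot: [-3.14, 0.002, -3.121]
wrist_force: [0.9, -11.3, 2.9]
finger_gap: 49.6
```

Run:
```python
from h import *
cal,im,d=snap('wrist','w6')
cv2.imwrite('pics/w6b.png',cv2.resize(im[100:345,180:345,::-1],None,fx=4,fy=2.4,interpolation=cv2.INTER_CUBIC))
```

```text
(no output)
```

View pics/w6b.png

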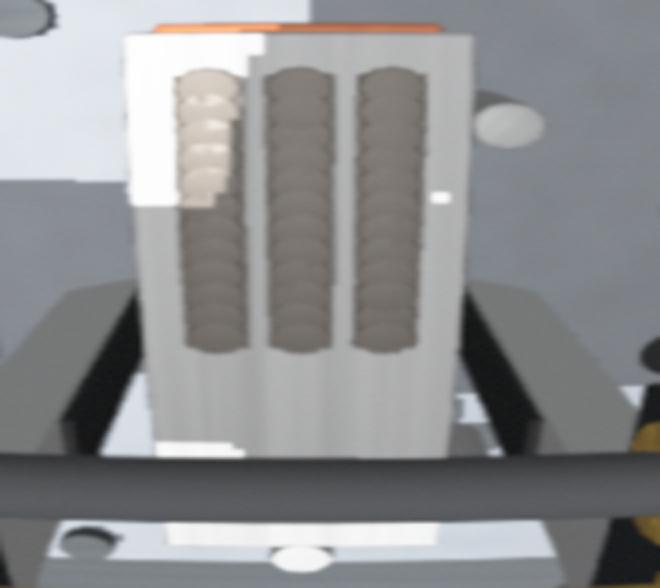

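>>> {"api": "carry_out", "payload": {
  "deltas": [
    [[-0.06, 0, 0], 0, 0.3],
    [[-0.04, 0, 0], 0, 0.3],
    [[0, 0, 0], 0, 0.3],
    [[0, 0, 0], 0, 0.3]
  ]
}}

```text
clock: 9.87
eef_pos: [455.3, 53.2, 63.8]
eef_rot: [-3.14, -0.0, -3.121]
wrist_force: [-8.2, -11.3, 11.1]
finger_gap: 49.9
```

>>> {"api": "carry_out", "payload": {
  "deltas": [
    [[-0.06, 0, 0], 0, 0.3],
    [[0, 0, 0], 0, 0.3],
    [[0, 0, 0], 0, 0.3]
  ]
}}

```text
clock: 10.12
eef_pos: [455.3, 53.2, 63.7]
eef_rot: [-3.14, -0.002, -3.121]
wrist_force: [-12.0, -12.0, 14.2]
finger_gap: 49.7
```

>>> {"api": "carry_out", "payload": {
  "deltas": [
    [[-0.06, 0, 0], 0, 0.3],
    [[0, 0, 0], 0, 0.3],
    [[0, 0, 0], 0, 0.3]
  ]
}}

```text
clock: 10.37
eef_pos: [455.4, 53.2, 63.7]
eef_rot: [-3.14, -0.003, -3.121]
wrist_force: [-16.2, -11.6, 19.7]
finger_gap: 49.8
```

>>> {"api": "carry_out", "payload": {
  "deltas": [
    [[0, -0.03, -0.05], 0, 0.3],
    [[0, 0, 0], 0, 0.3],
    [[0, 0, 0], 0, 0.3]
  ]
}}

```text
clock: 10.62
eef_pos: [455.5, 53.2, 63.7]
eef_rot: [-3.14, -0.003, -3.121]
wrist_force: [-11.9, -8.5, 9.6]
finger_gap: 49.4
```

>>> {"api": "carry_out", "payload": {
  "deltas": [
    [[0, 0, -0.04], 0, 0.3],
    [[0, 0, 0], 0, 0.3],
    [[0, 0, 0], 0, 0.3]
  ]
}}

```text
clock: 10.87
eef_pos: [455.5, 53.2, 63.8]
eef_rot: [-3.14, -0.003, -3.121]
wrist_force: [-9.2, -8.4, 3.2]
finger_gap: 49.8
```

>>> {"api": "carry_out", "payload": {
  "deltas": [
    [[-0.1, -0.03, -0.03], 0, 0.3],
    [[0, 0, 0], 0, 0.3],
    [[0, 0, 0], 0, 0.3]
  ]
}}

```text
clock: 11.12
eef_pos: [456.9, 53.2, 63.9]
eef_rot: [-3.141, -0.002, -3.121]
wrist_force: [-3.3, -5.6, -4.2]
finger_gap: 49.6
```

>>> {"api": "carry_out", "payload": {
  "deltas": [
    [[-0.1, 0, -0.03], 0, 0.3],
    [[0, 0, 0], 0, 0.3],
    [[0, 0, 0], 0, 0.3]
  ]
}}

```text
clock: 11.37
eef_pos: [457.9, 53.2, 64.1]
eef_rot: [-3.141, -0.002, -3.121]
wrist_force: [-2.7, -5.2, -7.6]
finger_gap: 49.6
```

>>> {"api": "carry_out", "payload": {
  "deltas": [
    [[-0.06, 0, 0], 0, 0.3],
    [[0, 0, 0], 0, 0.3],
    [[0, 0, 0], 0, 0.3]
  ]
}}

```text
clock: 11.62
eef_pos: [458.3, 53.2, 64.0]
eef_rot: [-3.141, -0.002, -3.121]
wrist_force: [-2.5, -5.3, -5.9]
finger_gap: 49.7
```

>>> {"api": "carry_out", "payload": {
  "deltas": [
    [[-0.06, 0, 0], 0, 0.3],
    [[0, 0, 0], 0, 0.3],
    [[0, 0, 0], 0, 0.3]
  ]
}}

```text
clock: 11.87
eef_pos: [458.5, 53.2, 63.9]
eef_rot: [-3.141, -0.003, -3.121]
wrist_force: [-7.4, -5.3, -3.7]
finger_gap: 49.6
```

Run:
```python
from h import *
cal,im,d=snap('wrist','w7')
cv2.imwrite('pics/w7b.png',cv2.resize(im[100:345,180:345,::-1],None,fx=4,fy=2.4,interpolation=cv2.INTER_CUBIC))
```

```text
(no output)
```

View pics/w7b.png

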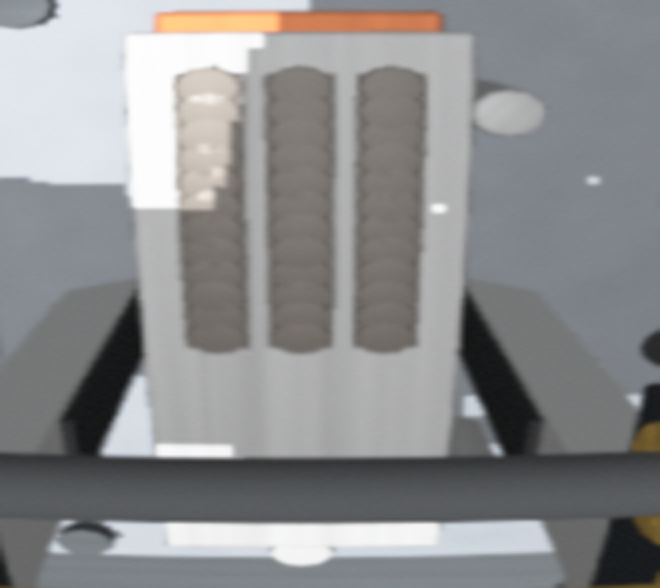

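>>> {"api": "carry_out", "payload": {
  "deltas": [
    [[0.02, 0, 0.03], 0, 0.3],
    [[0, 0, 0], 0, 0.45],
    [[0, 0, 0], 0, 0.6],
    [[0, 0, 0], 0, 0.75],
    [[0, 0, 0], 0, 0.75],
    [[0, 0, 0], 0, 0.75],
    [[0, 0, 0], 0, 0.75],
    [[0, 0, 0], 0, 0.75]
  ]
}}

```text
clock: 12.58
eef_pos: [459.7, 53.7, 64.3]
eef_rot: [3.142, 0.0, -3.122]
wrist_force: [0.5, 0.7, 0.5]
finger_gap: 70.4
```

>>> {"api": "carry_out", "payload": {
  "deltas": [
    [[0, 0, -1.5], 0, 0.75],
    [[0, 0, -3], 0, 0.8],
    [[0, 0, -4], 0, 1],
    [[0, 0, -4], 0, 1],
    [[0, 0, -4], 0, 1],
    [[0, 0, -4], 0, 1],
    [[0.5, 0, -3], 0, 1],
    [[0.5, 0, 0], 0, 1],
    [[0, 0, 0], 0, 1]
  ]
}}

```text
clock: 13.33
eef_pos: [449.4, 53.5, 300.3]
eef_rot: [3.142, 0.003, -3.122]
wrist_force: [0.3, 0.7, -0.7]
finger_gap: 94.1
```

Run:
```python
from h import *
s=manip.read_state();print(s['eef_pos'],s['eef_rot'],s['wrist_force'],s['joints'])
cal,im,d=snap('wrist','w8');cal2,im2,_=snap('top','t8')
cv2.imwrite('pics/w8b.png',cv2.resize(im[100:300,180:420,::-1],None,fx=3.3,fy=3,interpolation=cv2.INTER_CUBIC))
cv2.imwrite('pics/w8f.png',cv2.resize(im[:,:,::-1],(800,600)))
```

```text
[449.37125356  53.53353052 300.33142898] [ 3.14152500e+00  2.94894774e-03 -3.12162851e+00] [ 0.2955518   0.73249141 -0.69260589] [ 3.75987249e-02  2.68850199e-02  1.66870290e+00  1.57747044e-05
  1.44305505e+00 -1.55316383e+00]
```

View pics/w8b.png

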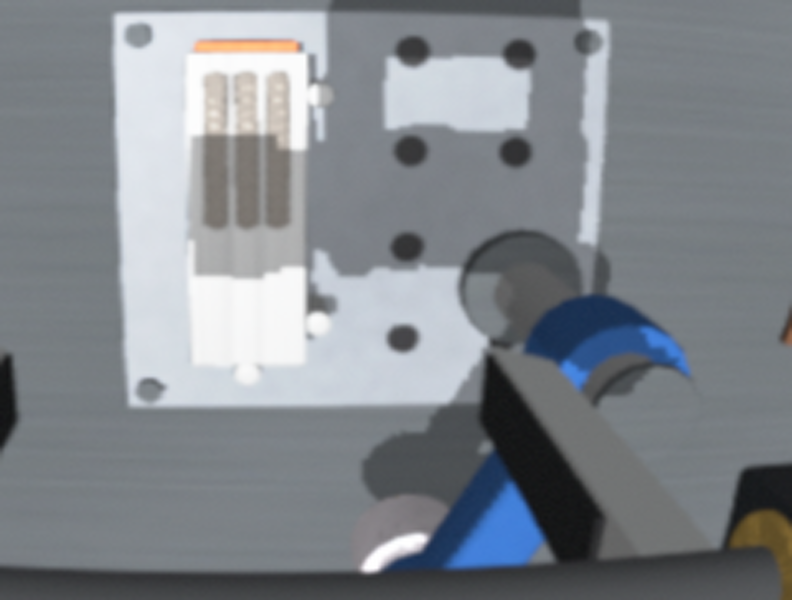

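View pics/w8f.png

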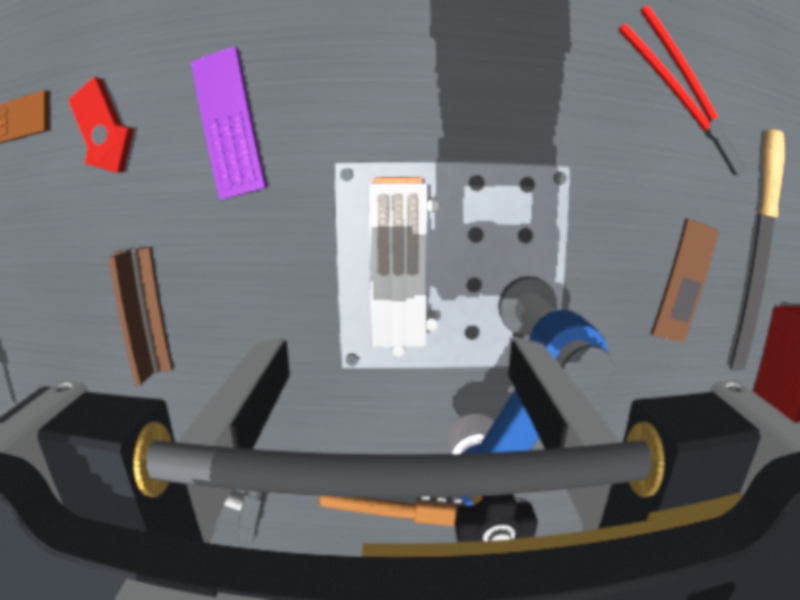

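The coupon lies flat: its side edge touches the two side pins (at (320,95) and (318,322) in the crop) and its clean end touches the end pin (248,372). Next I'll look at the cross grip.

>>> {"api": "carry_out", "payload": {
  "deltas": [
    [[-3.3, 1.8, -0.2], 0, 1],
    [[-3.3, 1.8, -0.2], 0, 1],
    [[-3.3, 1.8, -0.2], 0, 1],
    [[-3.3, 1.8, -0.2], 0, 1],
    [[0, 0, 0], 0, 1],
    [[0, 0, 0], 0, 1]
  ]
}}

```text
clock: 13.93
eef_pos: [580.7, 128.7, 303.6]
eef_rot: [-3.141, -0.005, -3.121]
wrist_force: [-0.2, -0.8, 0.3]
finger_gap: 94.0
```

Run:
```python
from h import *
s=manip.read_state();print(s['eef_pos'],s['eef_rot'],s['joints'])
cal,im,d=snap('wrist','w9')
cv2.imwrite('pics/w9f.png',cv2.resize(im[:,:,::-1],(800,600)))
```

```text
[580.6771359  128.68181143 303.60074665] [-3.14089706 -0.00521121 -3.12087827] [ 1.56499439e-01  3.62419966e-01  1.26376795e+00  1.62624507e-05
  1.52066214e+00 -1.43501394e+00]
```

View pics/w9f.png

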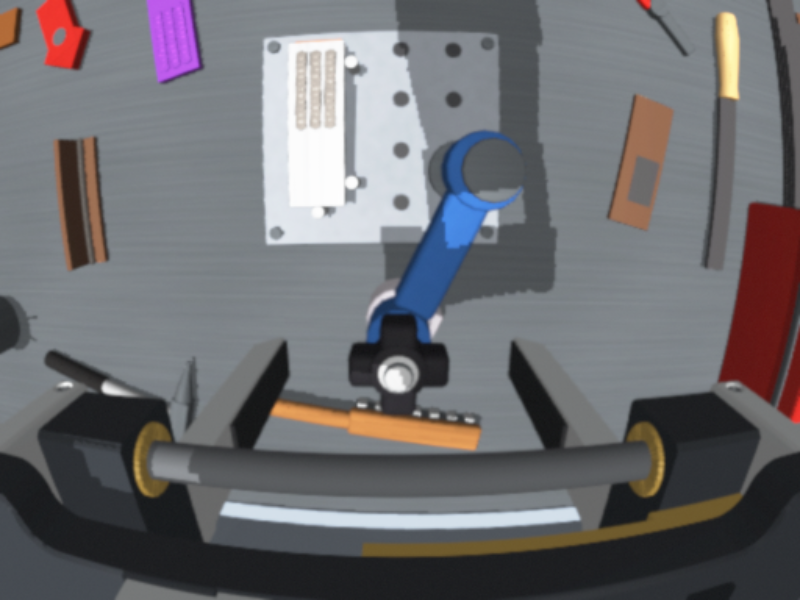

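Run:
```python
from h import *
z=np.load('pics/w9.npz');cal={k:z[k] for k in('mtx','eye','orientation')};im=z['im']
cv2.imwrite('pics/w9c.png',cv2.resize(im[190:275,210:300,::-1],None,fx=8,fy=7,interpolation=cv2.INTER_CUBIC))
```

```text
(no output)
```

View pics/w9c.png

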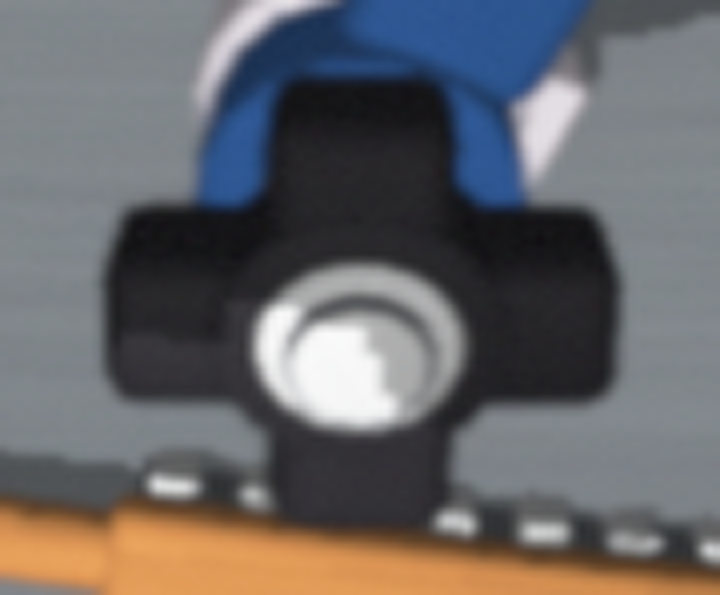

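Run:
```python
from h import *
z=np.load('pics/w9.npz');cal={k:z[k] for k in('mtx','eye','orientation')}
f=lambda x,y,zz:onz(cal,[210+x/8-.4,190+y/7-.4],zz,True)[0].round(1)
print('ring',f(360,350,215),'spin',f(360,362,222))
print('lobes',f(125,378,213),f(600,378,213),f(112,300,200),f(613,300,200))
# column top disc in 800x600: circle (493,168)
print('col',onz(cal,np.array([493,168])/1.5625-.2,186,True))
z=np.load('pics/w8.npz');cal={k:z[k] for k in('mtx','eye','orientation')}
g=lambda x,y,zz:onz(cal,[180+x/3.3-.4,100+y/3-.4],zz,True)[0].round(1)
print('pins',g(320,95,49),g(318,322,49),g(248,374,49)); print('coupon',g(187,55,52),g(307,55,52),g(306,363,52),g(193,363,52))
```

```text
ring [619.  129.4 215. ] spin [617.5 129.3 222. ]
lobes [624.7 102.3 213. ] [623.7 157.2 213. ] [619.1  99.6 200. ] [618.  159.7 200. ]
col [[499.50496585 183.47070268 186.        ]]
pins [402.9  82.8  49. ] [512.3  85.7  49. ] [540.   55.3  49. ]
coupon [385.5  27.4  52. ] [384.6  76.7  52. ] [532.6  80.9  52. ] [533.5  30.7  52. ]
```

>>> {"api": "carry_out", "payload": {
  "deltas": [
    [[-3.0, 0, 0.5], 0, 1],
    [[-0.78, 0, 2.0], 0, 1],
    [[0, 0, 2.5], 0, 1],
    [[0, 0, 2.5], 0, 1],
    [[0, 0, 1.5], 0, 1],
    [[0, 0, 0.4], 0, 1],
    [[0, 0, 0], 0, 0.7],
    [[0, 0, 0], 0, 0.55],
    [[0, 0, 0], 0, 0.45],
    [[0, 0, 0], 0, 0.45],
    [[0, 0, 0], 0, 0.45],
    [[0, 0, 0], 0, 0.45]
  ],
  "grip_force": 40
}}

```text
clock: 14.98
eef_pos: [617.9, 128.9, 213.8]
eef_rot: [3.141, 0.001, -3.122]
wrist_force: [-0.7, -0.3, 3.2]
finger_gap: 59.6
```

Run:
```python
from h import *
s=manip.read_state();print(s['eef_pos'],s['eef_rot'],s['joints'],s['moment'])
cal,im,d=snap('wrist','w10')
cv2.imwrite('pics/w10f.png',cv2.resize(im[:,:,::-1],(800,600)))
```

```text
[617.91461517 128.9359256  213.77749989] [ 3.14125870e+00  7.10460711e-04 -3.12180328e+00] [ 1.47601194e-01  4.92576868e-01  1.28651935e+00  2.46025673e-04
  1.36174921e+00 -1.44303559e+00] [-0.11158454  0.13233328 -0.08826586]
```

View pics/w10f.png

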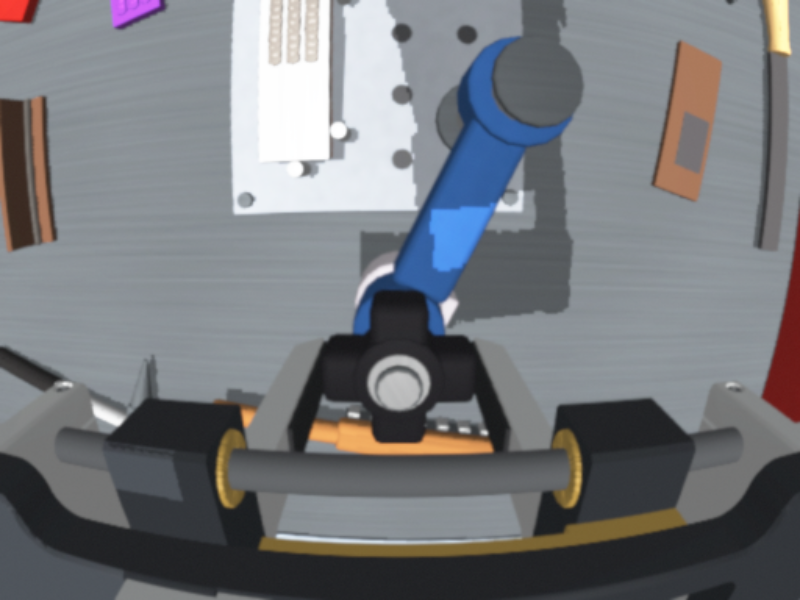

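>>> {"api": "carry_out", "payload": {
  "deltas": [
    [[0.428, -0.8, 0], 4, 0.45],
    [[0.428, -0.8, 0], 4, 0.45],
    [[0.428, -0.8, 0], 4, 0.45],
    [[0.428, -0.8, 0], 4, 0.45],
    [[0.428, -0.8, 0], 4, 0.45],
    [[0, 0, 0], 0, 0.45]
  ]
}}

```text
clock: 15.53
eef_pos: [591.4, 91.4, 213.8]
eef_rot: [3.141, 0.0, 2.808]
wrist_force: [-3.3, 0.6, 5.0]
finger_gap: 59.7
```

>>> {"api": "carry_out", "payload": {
  "deltas": [
    [[0.428, -0.8, 0], 4, 0.45],
    [[0.428, -0.8, 0], 4, 0.45],
    [[0.428, -0.8, 0], 4, 0.45],
    [[0.428, -0.8, 0], 4, 0.45],
    [[0.428, -0.8, 0], 4, 0.45],
    [[0.428, -0.8, 0], 4, 0.45],
    [[0.428, -0.8, 0], 4, 0.45],
    [[0.428, -0.8, 0], 4, 0.45],
    [[0.428, -0.8, 0], 4, 0.45],
    [[0.428, -0.8, 0], 4, 0.45],
    [[0, 0, 0], 0, 0.45],
    [[0, 0, 0], 0, 0.45]
  ]
}}

```text
clock: 16.53
eef_pos: [511.7, 54.6, 213.8]
eef_rot: [3.141, 0.0, 2.118]
wrist_force: [-1.9, 3.1, 6.8]
finger_gap: 59.8
```

>>> {"api": "carry_out", "payload": {
  "deltas": [
    [[0.214, -0.4, 0], 2, 0.45],
    [[0.107, -0.2, 0], 1, 0.45],
    [[0, 0, 0], 0, 0.45],
    [[0, 0, 0], 0, 0.45]
  ]
}}

```text
clock: 16.87
eef_pos: [505.4, 54.3, 213.8]
eef_rot: [3.141, 0.0, 2.066]
wrist_force: [-0.8, 1.8, 7.1]
finger_gap: 59.5
```

>>> {"api": "carry_out", "payload": {
  "deltas": [
    [[0.107, -0.2, 0], 1, 0.45],
    [[0, 0, 0], 0, 0.45],
    [[0, 0, 0], 0, 0.45]
  ]
}}

```text
clock: 17.12
eef_pos: [503.4, 54.2, 213.7]
eef_rot: [3.14, 0.001, 2.048]
wrist_force: [2.3, 1.7, 7.0]
finger_gap: 59.8
```

>>> {"api": "carry_out", "payload": {
  "deltas": [
    [[0.107, -0.2, 0], 1, 0.45],
    [[0, 0, 0], 0, 0.45],
    [[0, 0, 0], 0, 0.45]
  ]
}}

```text
clock: 17.37
eef_pos: [503.1, 54.2, 213.8]
eef_rot: [3.135, 0.003, 2.031]
wrist_force: [23.0, 3.1, -4.1]
finger_gap: 59.8
```

>>> {"api": "carry_out", "payload": {
  "deltas": [
    [[0.05, -0.09, 0], 0, 0.45],
    [[0, 0, 0], 0, 0.45],
    [[0, 0, 0], 0, 0.45]
  ]
}}

```text
clock: 17.62
eef_pos: [503.0, 54.2, 213.8]
eef_rot: [3.133, 0.004, 2.031]
wrist_force: [33.0, 3.6, -8.7]
finger_gap: 59.8
```

Run:
```python
from h import *
s=manip.read_state();print(s['eef_pos'],s['eef_rot'],s['joints'],s['moment'],s['wrist_force'])
for n in ['scene','top']:
    cal,im,d=snap(n,n+'11')
a=cv2.imread('pics/scene11.png');cv2.imwrite('pics/s11c.png',cv2.resize(a[150:240,215:325],None,fx=7,fy=6,interpolation=cv2.INTER_CUBIC))
a=cv2.imread('pics/top11.png');cv2.imwrite('pics/t11c.png',cv2.resize(a[150:250,180:280],None,fx=6,fy=6,interpolation=cv2.INTER_CUBIC))
```

```text
[503.03592992  54.22865053 213.83700505] [3.13258479 0.00417206 2.03054618] [ 3.50297528e-02  2.08363377e-01  1.66832946e+00 -9.40955404e-05
  1.25497312e+00 -4.24710113e-01] [ 0.38989626 -5.29966475 -0.12842172] [33.02964842  3.62960144 -8.7371949 ]
```

View pics/s11c.png

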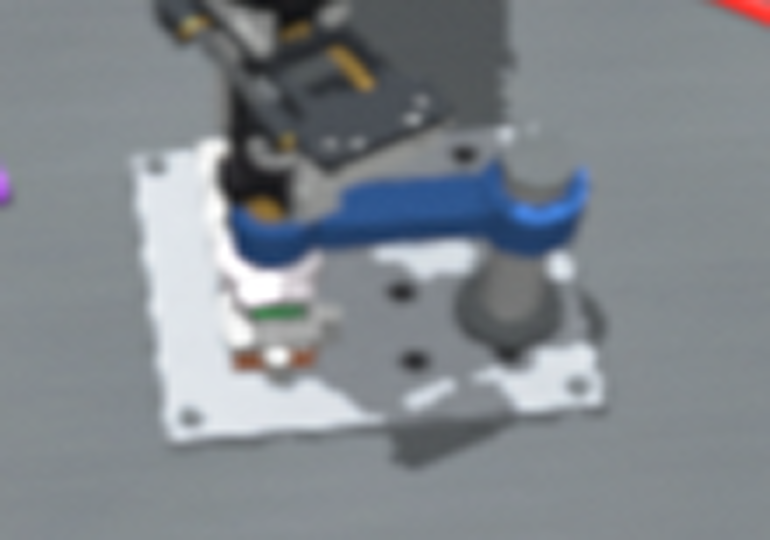

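>>> {"api": "carry_out", "payload": {
  "deltas": [
    [[-0.06, 0.11, 0], 0, 0.45],
    [[0, 0, 0], 4, 0.45],
    [[0, 0, 0], 5, 0.45],
    [[0, 0, 0], 5, 0.45],
    [[0, 0, 0], 5, 0.45],
    [[0, 0, 0], 5, 0.45],
    [[0, 0, 0], 0, 0.45],
    [[0, 0, 0], 0, 0.45]
  ],
  "grip_force": 45
}}

```text
clock: 18.38
eef_pos: [503.2, 54.2, 213.8]
eef_rot: [3.135, -0.0, 1.611]
wrist_force: [20.2, 2.1, -3.2]
finger_gap: 59.3
```

Run:
```python
from h import *
s=manip.read_state();print(s['eef_pos'],s['eef_rot'],s['joints'],s['moment'],s['wrist_force'])
```

```text
[503.22600912  54.20717771 213.79784675] [ 3.13468685e+00 -1.27910592e-05  1.61100419e+00] [ 3.49056692e-02  2.10464656e-01  1.66586030e+00  5.19195290e-05
  1.25836207e+00 -5.31793967e-03] [ 0.38291073 -3.34665652 -0.1834623 ] [20.22089157  2.08350318 -3.1650965 ]
```

>>> {"api": "carry_out", "payload": {
  "deltas": [
    [[0, 0.12, 0], 0, 0.45],
    [[0, 0, 0], 5, 0.45],
    [[0, 0, 0], 5, 0.45],
    [[0, 0, 0], 5, 0.45],
    [[0, 0, 0], 5, 0.45],
    [[0, 0, 0], 5, 0.45],
    [[0, 0, 0], 5, 0.45],
    [[0, 0, 0], 5, 0.45],
    [[0, 0, 0], 5, 0.45],
    [[0, 0, 0], 5, 0.45],
    [[0, 0, 0], 5, 0.45],
    [[0, 0, 0], 5, 0.45],
    [[0, 0, 0], 5, 0.45],
    [[0, 0, 0], 5, 0.45],
    [[0, 0, 0], 0, 0.45],
    [[0, 0, 0], 0, 0.45]
  ]
}}

```text
clock: 19.72
eef_pos: [503.5, 54.1, 213.8]
eef_rot: [3.14, -0.004, 0.477]
wrist_force: [9.8, 1.2, 2.1]
finger_gap: 59.7
```

```bash
cat > look.py <<'E'
from h import *
import sys
t=sys.argv[1]
s=manip.read_state();print(s['eef_pos'].round(1),s['eef_rot'].round(3),s['joints'].round(3),s['moment'].round(2),s['wrist_force'].round(1))
cal,im,d=snap('scene',t)
i=im.astype(int);m=(i[...,1]>i[...,0]+25)&(i[...,1]>i[...,2]+25);m[:195]=0;m[225:]=0;m[:,:235]=0;m[:,285:]=0
v,u=np.nonzero(m);print('green',m.sum(),u.mean() if len(u) else 0,v.mean() if len(v) else 0,v.max() if len(v) else 0)
cv2.imwrite(f'pics/{t}c.png',cv2.resize(im[150:240,215:325,::-1],None,fx=7,fy=6,interpolation=cv2.INTER_CUBIC))
E
python3 look.py s12
```

```text
[503.5  54.1 213.8] [ 3.14  -0.004  0.477] [ 0.035  0.212  1.664 -0.     1.261  1.129] [ 0.21 -1.71 -0.13] [9.8 1.2 2.1]
green 7 254.57142857142858 202.28571428571428 203
```

View pics/s12c.png

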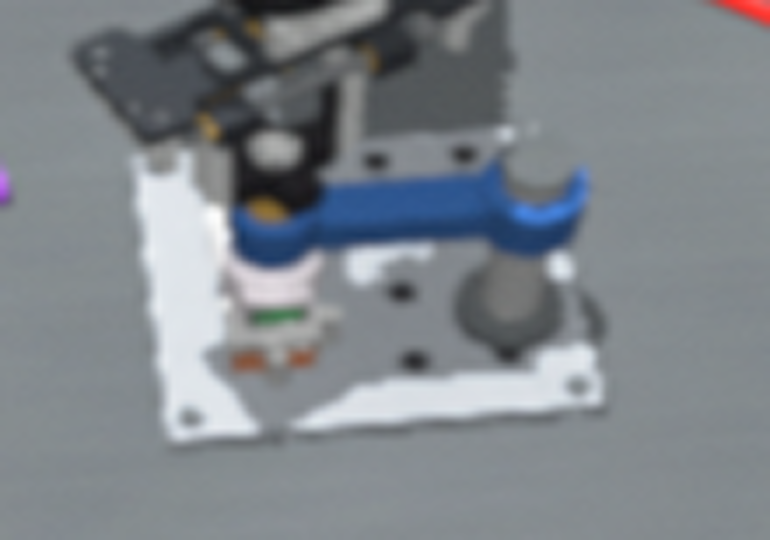

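>>> {"api": "carry_out", "payload": {
  "deltas": [
    [[0, 0, 0], 5, 0.45],
    [[0, 0, 0], 5, 0.45],
    [[0, 0, 0], 5, 0.45],
    [[0, 0, 0], 5, 0.45],
    [[0, 0, 0], 0, 0.45]
  ]
}}

```text
clock: 20.18
eef_pos: [503.4, 54.1, 213.8]
eef_rot: [3.141, -0.004, 0.123]
wrist_force: [10.9, 1.0, 1.7]
finger_gap: 60.0
```

```bash
python3 look.py s13
```

```text
[503.4  54.1 213.8] [ 3.141 -0.004  0.123] [ 0.035  0.212  1.664 -0.     1.261  1.483] [ 0.15 -1.71 -0.12] [10.9  1.   1.7]
green 9 254.22222222222223 202.33333333333334 203
```

>>> {"api": "carry_out", "payload": {
  "deltas": [
    [[0, 0, 0], 5, 0.45],
    [[0, 0, 0], 5, 0.45],
    [[0, 0, 0], 5, 0.45],
    [[0, 0, 0], 0, 0.45]
  ]
}}

```text
clock: 20.57
eef_pos: [503.4, 54.0, 213.8]
eef_rot: [-3.141, -0.004, -0.139]
wrist_force: [10.9, 0.1, 2.5]
finger_gap: 59.4
```

```bash
python3 look.py s14
```

```text
[503.4  54.  213.8] [-3.141 -0.004 -0.139] [ 3.500e-02  2.120e-01  1.664e+00 -1.000e-03  1.261e+00  1.745e+00] [ 0.01 -1.69 -0.17] [10.9  0.1  2.5]
green 10 254.1 202.4 203
```

View pics/s14c.png

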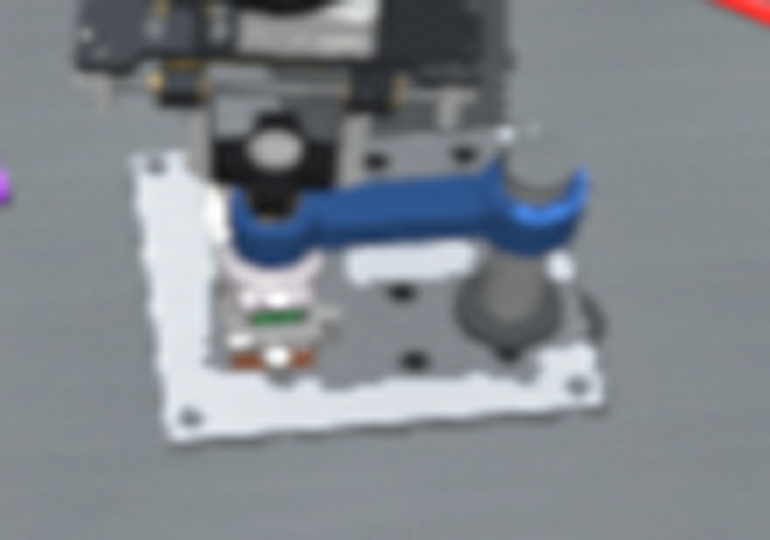

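>>> {"api": "carry_out", "payload": {
  "deltas": [
    [[0, 0, 0], 5, 0.45],
    [[0, 0, 0], 5, 0.45],
    [[0, 0, 0], 4, 0.45],
    [[0, 0, 0], 0, 0.45]
  ]
}}

```text
clock: 20.95
eef_pos: [503.4, 54.0, 213.8]
eef_rot: [-3.14, -0.004, -0.382]
wrist_force: [10.8, 0.8, 2.8]
finger_gap: 59.4
```

```bash
python3 look.py s15
```

```text
[503.4  54.  213.8] [-3.14  -0.004 -0.382] [ 3.500e-02  2.120e-01  1.664e+00 -1.000e-03  1.261e+00  1.988e+00] [ 0.01 -1.64 -0.11] [10.8  0.8  2.8]
green 12 254.0 202.5 203
```

View pics/s15c.png

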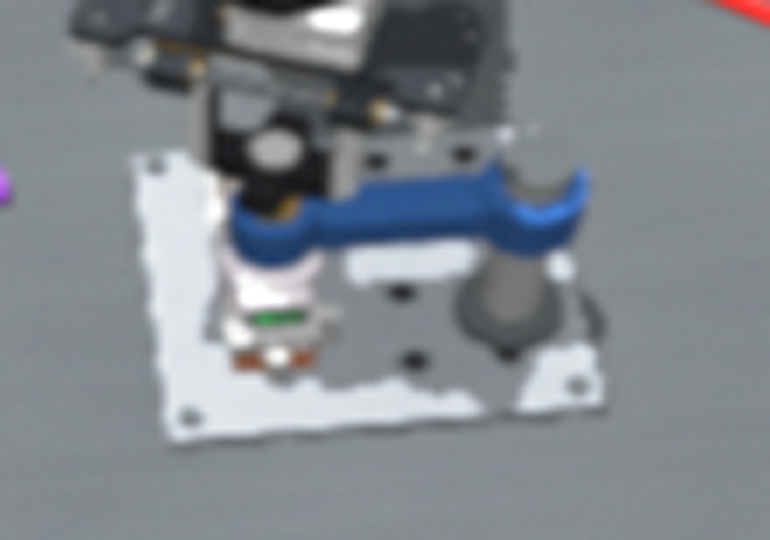

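Still flush, with 2.41 rad turned so far.

>>> {"api": "carry_out", "payload": {
  "deltas": [
    [[0, 0, 0], 5, 0.45],
    [[0, 0, 0], 5, 0.45],
    [[0, 0, 0], 5, 0.45],
    [[0, 0, 0], 0, 0.45]
  ]
}}

```text
clock: 21.33
eef_pos: [503.4, 54.0, 213.8]
eef_rot: [-3.14, -0.004, -0.645]
wrist_force: [10.9, 0.3, 3.6]
finger_gap: 59.6
```

```bash
python3 look.py s16
```

```text
[503.4  54.  213.8] [-3.14  -0.004 -0.645] [ 3.500e-02  2.120e-01  1.664e+00 -1.000e-03  1.262e+00  2.251e+00] [-0.04 -1.52 -0.16] [10.9  0.3  3.6]
green 47 254.4255319148936 204.5531914893617 207
```

View pics/s16c.png

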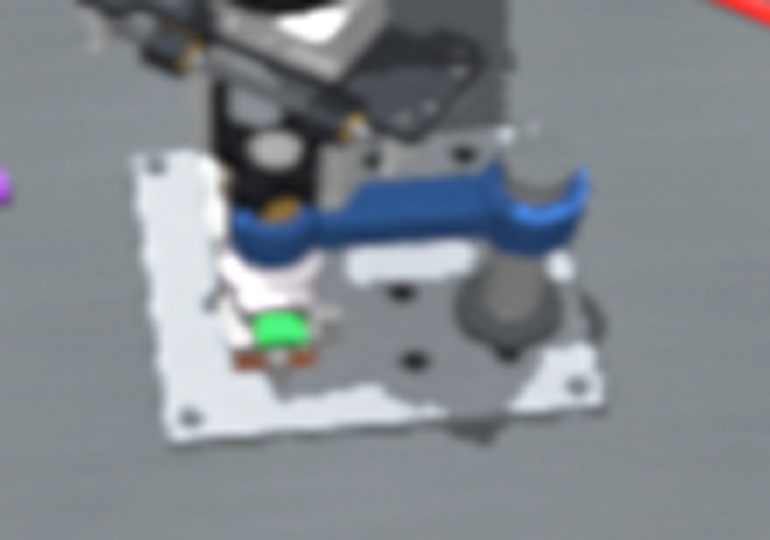

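The tab has popped out: the green area in the scene view went from 12 to 47 px, with the tab now projecting at (278,330) in the crop. I'll stop turning, release and retreat.

>>> {"api": "carry_out", "payload": {
  "deltas": [
    [[0.04, -0.03, 0], 0, 0.45],
    [[0, 0, 0], 0, 0.6],
    [[0, 0, 0], 0, 0.8],
    [[0, 0, 0], 0, 1],
    [[0, 0, 0], 0, 1],
    [[0, 0, 0], 0, 1],
    [[0, 0, 0], 0, 1]
  ]
}}

```text
clock: 21.97
eef_pos: [501.9, 54.1, 212.9]
eef_rot: [3.141, 0.0, -0.643]
wrist_force: [-0.6, -0.0, 0.1]
finger_gap: 89.5
```

>>> {"api": "carry_out", "payload": {
  "deltas": [
    [[0, 0, -1], 0, 1],
    [[0, 0, -2.5], 0, 1],
    [[0, 0, -3.5], 0, 1],
    [[0, 0, -3.5], 0, 1],
    [[-1.5, 0, -3], 0, 1],
    [[-3, 0, -1], 0, 1],
    [[-3, 0, 0], 0, 1],
    [[-3, 0, 0], 0, 1],
    [[-3, 0, 0], 0, 1],
    [[-2, 0, 0], 0, 1],
    [[0, 0, 0], 0, 1],
    [[0, 0, 0], 0, 1]
  ]
}}

```text
clock: 22.97
eef_pos: [377.5, 147.4, 359.1]
eef_rot: [-3.14, -0.001, -0.642]
wrist_force: [0.7, 0.8, 0.3]
finger_gap: 94.2
```

```bash
python3 look.py s17
python3 - <<'E'
from h import *
cal,im,d=snap('top','t17');cv2.imwrite('pics/t17c.png',cv2.resize(im[150:250,180:280,::-1],None,fx=6,fy=6,interpolation=cv2.INTER_CUBIC))
cal,im,d=snap('wrist','w17')
E
```

```text
[377.5 147.4 359.1] [-3.14e+00 -1.00e-03 -6.42e-01] [ 0.282 -0.106  1.664 -0.     1.582  2.494] [ 0.05  0.14 -0.02] [0.7 0.8 0.3]
green 50 254.68 204.5 207
```

View pics/s17c.png

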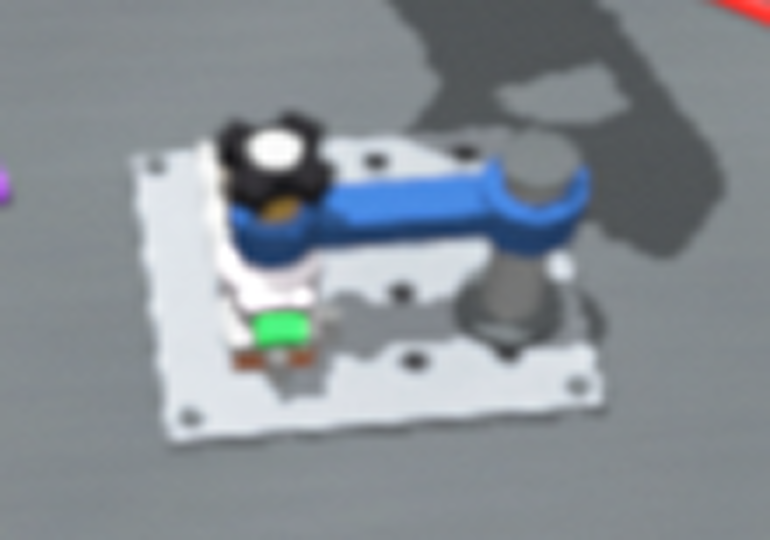

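View pics/t17c.png

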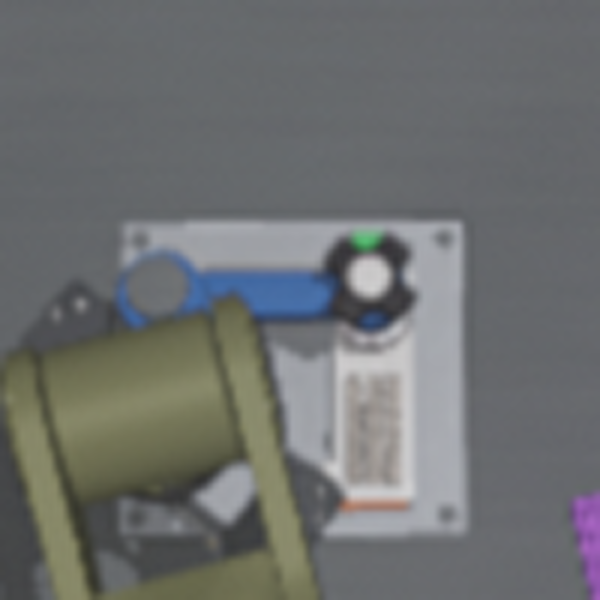

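View pics/w17.png

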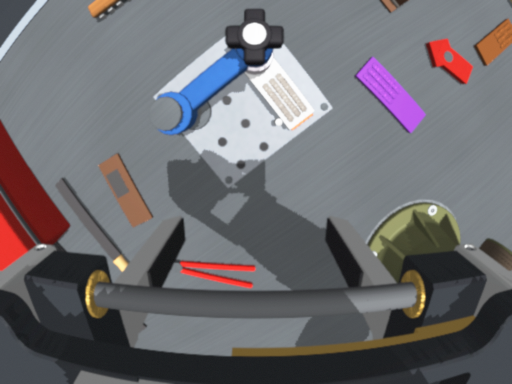

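View pics/t17.png

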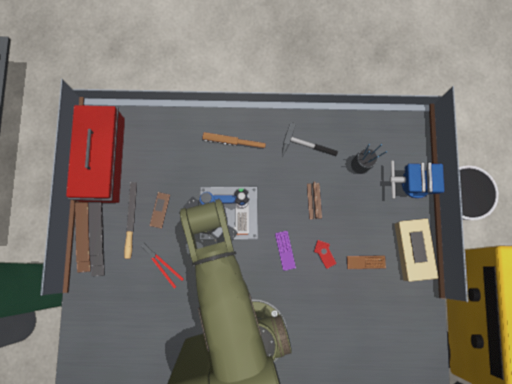

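The top and wrist views show the coupon under the clamp and against the pins, the arm at its stop, the tab out, the bystanders where they were and the gripper clear. I'll hand the job in.

```bash
python3 -c "
from cell import workorder
print(workorder.sign_off())"
```

```text
the job is handed in; nothing more can be done
None
```

I clamped the bright three-bead coupon in the fixture and handed the job in at about 23 s. No verdict was reported.

- **Coupon:** I laid it on the copper bar and slid it until the wrist force showed contact with the side pins and then the end pin. A wrist picture taken after I let go showed it flat and touching all three pins.
- **Clamp arm:** I swung it back by the cross grip until it hit its stop, where the wrist force rose to 33 N.
- **Cross grip:** I turned it about 2.7 rad clockwise and looked at the tab after each of the last steps. The tab popped out during a 15° step, so the overshoot is at most about a quarter radian, or roughly 3.0–3.65 mm of spring against the 5 mm limit.
- **Last checks:** After I backed off, the tab was still out (50 green pixels, against 12 when flush), the arm was straight over the bar and the other things had not visibly moved. The wrist force was about 1 N and the gripper was clear.

No check failed. The top camera read some fixture points about 2 mm short in x compared with the wrist camera. I settled the final fit by contact with the pins, and did not re-measure the coupon's exact position after clamping.

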